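# Set the finished carvings on their display stands

## Robot

A 6-joint arm with a two-finger parallel gripper is mounted at the origin on the work surface. World frame = base frame: x ahead of the robot, y to its left, z up, the work surface at z = 0. Lengths are in m, angles in rad, forces in N, time in s.
With the tool pointing down it reaches from about 0.3 to 0.875 m from the base axis. Payload 6.4 kg.
Tool frame: the origin (TCP) lies where the fingers leave the gripper's body, on its centre line; the fingertips stand 73 mm ahead of it and the grasp point (between the pads) lies 54 mm ahead of it; z points along the fingers, y is the line along which they close (so a half turn about z gives the same grasp; the last joint's range is limited). The gripper opens to 85 mm and grips with 20 to 120 N. Pads are 22 mm wide; open, the fingers measure 114 mm over their backs; the gripper's body (76 mm by 85 mm) begins 54 mm behind the grasp point. The pads swing forward as they close: fully open they stand 13 mm farther back than shut.
Start: joints at [-1.355, 0.181, 1.607, -0, 1.354, -0.206], TCP at [0.235, -0.525, 0.304] pointing down, gripper open.
Joint ranges: [-2.99, 2.99], [-0.89, 2.07], [0.3, 2.58], [-1.14, 4.28], [0, 2.63], [-3.12, 3.12]. Speed limits (rad/s): [2.57, 2.57, 3.01, 3.14, 3.14, 3.14].

## Interface

Orientations are given as a unit quaternion [w, x, y, z].
In Python, from bench import ctrl gives the robot as it stands.
- The arm moves only by the tool carry_out, never from a script. Its argument "steps" is one flat list of numbers, 7 for each row, row after row: the shift along the tool's x, y, z in m, then the turn, a rotation vector about the tool's x, y, z in rad, then the opening, from 0 (shut) to 1 (fully open). In form: [dx, dy, dz, wx, wy, wz, claw, dx, dy, dz, wx, wy, wz, claw, ...]. A call has 1 to 20 rows; each row is the pose to reach, as a shift and turn from the pose commanded when the call began, along the tool's axes at that moment; what a row does not reach only later rows make up. A row lasts 1/10 s, in which the tool goes at most 50 mm and 8.59 degrees, less where a joint would pass 70% of its speed; a pose out of reach is approached as far as the arm can. A call with a gripper value outside its range is refused whole. The fingers move at their own pace and stop on an object; the grip force is fixed at half the most. Time passes only in rows, so rows that repeat a pose let the fingers close. It gives the time, the measured TCP pose, the force, the opening and the grip force at its end, in the units of the state.
- ctrl.get_obs(): the state, without advancing time (a new reading comes with each control period).
- ctrl.camera(name): name is "scene" or "side" or "wrist"; returns the picture (384x512x3 uint8, red, green, blue); there is no depth.
- ctrl.camera_params(name): a dict with "vertical_fov" (degrees; the focal length in pixels is half the picture's height over the tangent of half this angle, whatever the lens; pixels are square), "cx", "cy" (the principal point, pixels), "k1" (the pictures are not rectified: a ray, as slopes to the right and down, at radius r is drawn at 1 + k1 r^2 times it, then the intrinsics apply), "cam_to_world" (4x4, takes a point from camera to world coordinates); the wrist camera has in their place "hand_eye" (4x4, takes a point from camera to tool coordinates, whose origin is the TCP and whose axes are the flange's). Camera axes: x right, y down, z forward; pixel columns grow to the right and rows downward; lengths in m; the calibration is good to about 2 mm. A picture is of the moment at which its call begins: read the wrist's pose just before it. camera_params takes no time and is no camera call.
- ctrl.hand_in(): hands the job in; it is judged then, once.
The state is a dict: "time_s": time; "q": joint angles; "dq": joint speeds; "joint_efforts": joint torques, N m; "eef_pos": TCP position; "eef_rot": TCP orientation; "wrist_force": force on the tool from outside, world axes, zero at the start; "torque": the same for the moment, N m; "opening": opening from 0.0 (shut) to 1.0 (fully open); "grasp_force": force on a finger pad.
Only numpy, scipy, OpenCV 4.12 (cv2) and the standard library are available. Lean on these libraries where they do the work, as an engineer would, in place of code of your own. Each camera call takes 0.05 s, during which the arm holds its last target. There are 200 camera calls.

## Task

Set each of the four finished stone carvings upright on the hardwood stand made for it - the one whose cork pad has the shape of the carving's foot - centred on the pad, with its straight sides in line with the pad's. Lower them gently, since stone chips: do not drop or topple any of them, and leave the two chisels lying between them where they are.

Things in the scene. Friction and masses are not known exactly. Their poses are not given: they have to be found in the camera images.
- vase_mid (a point): Small dark green stone vase, upright, 80 mm high, round: foot 54 mm across, widest (59 mm) at half height, narrower neck above. Point: its centre, 40 mm above its foot; z up along its axis. Grip it at this height, from any side. About 0.36 kg.
- seal_mid (a point): Red soapstone seal, upright: a square block 46 x 46 mm, 54 mm high, with a small carved lion on top (80 mm in all). Point: on its axis 40 mm above its foot; x and y square to its sides, z up. Grip it across two opposite sides at this height. About 0.32 kg.
- pagoda_mid (a point): Dark grey stone pagoda, upright, 86 mm high, hexagonal throughout: foot 58 mm across flats, 42 mm drum above it, lowest eave 54 mm across flats between 38 and 48 mm up, slimmer storeys above. Point: centre of that eave, 43 mm above the foot; two opposite flats face +y and -y of this frame (corners on x), z up. Grip it across flats of the eave at this height. About 0.36 kg.
- brush_rest_mid (a point): White marble brush rest shaped as a mountain ridge of five peaks, upright: oblong foot 86 mm (x) by 34 mm (y); wall 24 mm thick (y) and 80 mm long (x) from 9 to 31 mm up, peaks to 62 mm. Point: centre, 31 mm above the foot; x along the ridge, z up. Grip it across the wall (along y) at this height or a little lower. About 0.30 kg.
- round_stand_top (a point): dark hardwood display stand, 30 mm high, fixed to the bench; round, 96 mm across, with a round tan cork pad 66 mm across let into its top. Listed point: centre of the pad, at the top of the stand, z up; yaw has no meaning.
- square_stand_top (a point): dark hardwood display stand, 30 mm high, fixed to the bench; square, 90 x 90 mm, with a square tan cork pad 60 x 60 mm let into its top. Listed point: centre of the pad, at the top of the stand, z up; x and y square to its sides.
- hex_stand_top (a point): dark hardwood display stand, 30 mm high, fixed to the bench; hexagonal, 94 mm across flats, with a hexagonal tan cork pad 70 mm across flats let into its top. Listed point: centre of the pad, at the top of the stand, z up; two opposite flats face +y and -y (corners on x).
- oblong_stand_top (a point): dark hardwood display stand, 30 mm high, fixed to the bench; oblong, 114 x 64 mm, with an oblong tan cork pad 96 x 46 mm let into its top. Listed point: centre of the pad, at the top of the stand, z up; x along its long side.
- flat_chisel_mid (a point): Loose dark steel flat chisel lying on the bench along x, about 190 mm long, 16 mm thick at most, 20 mm wide at its blade. Point: middle of its bar, 5.5 mm above the bench. To be left lying.
- point_chisel_mid (a point): Loose dark steel point chisel lying on the bench along x, about 200 mm long, 16 mm thick at most. Point: middle of its bar, 5.5 mm above the bench. To be left lying.

How it is judged:
By the outcome, as a careful person would: the job done as asked, in the order asked, and still so for the second after the job is handed in, with the robot touching nothing.
It also fails if it takes over 99 s, if anything falls off the work surface, if the arm or the gripper's body presses on something with over 40 N, if the wrist force passes 120 N, or if a joint passes its speed limit or range.

## Working session

There is one attempt and no reset: what is moved stays moved. The work goes in short steps, Python scripts to look and compute and a tool call to move; the robot and the scene stay as the last step left them, time stands still between calls to the robot, and variables do not carry over. Pictures are saved under pics/ and viewed, at most 14 in all, crops included, and the job is handed in when it is done.

Besides the shell and the picture viewer there is one more tool, called by a JSON object that holds its "api" and its "payload". carry_out: Moves the arm, as the interface text tells. Its arguments: {"type":"object","properties":{"steps":{"type":"array"}},"required":["steps"]}

```bash
mkdir -p pics; python3 - <<'E'
from bench import ctrl
import cv2,numpy as np
np.set_printoptions(precision=4,suppress=True)
o=ctrl.get_obs();print(o['eef_pos'],o['eef_rot'],o['opening'],o['time_s'])
for n in ["scene","side","wrist"]:
    cv2.imwrite(f"pics/{n}0.png",cv2.resize(ctrl.camera(n)[:,:,::-1],(768,576),interpolation=cv2.INTER_CUBIC)); print(n,ctrl.camera_params(n))
E
```

```text
[ 0.2353 -0.5242  0.303 ] [-0.0009  0.9778  0.2093 -0.    ] 1.0014858928591988 0.0
scene {'vertical_fov': 56.56267914172758, 'cx': 252.00299313155776, 'cy': 195.8971194163112, 'k1': -0.00464427744903368, 'cam_to_world': array([[-0.4992,  0.7306, -0.4658,  0.8331],
       [ 0.8664,  0.4135, -0.2799,  0.1894],
       [-0.0119, -0.5433, -0.8394,  0.6298],
       [ 0.    ,  0.    ,  0.    ,  1.    ]])}
side {'vertical_fov': 53.07846656782519, 'cx': 257.82180122684724, 'cy': 188.57365798111053, 'k1': -0.13131423800277314, 'cam_to_world': array([[-0.8914, -0.2583,  0.3725,  0.24  ],
       [-0.4532,  0.5157, -0.727 ,  0.5789],
       [-0.0043, -0.8169, -0.5768,  0.5275],
       [ 0.    ,  0.    ,  0.    ,  1.    ]])}
wrist {'vertical_fov': 63.34162885614441, 'cx': 256.95677815949614, 'cy': 188.72382908167762, 'k1': -0.04065526625208183, 'hand_eye': array([[-0.0002, -0.9522, -0.3053,  0.0783],
       [ 1.    , -0.0005,  0.0009,  0.001 ],
       [-0.001 , -0.3053,  0.9522, -0.0703],
       [ 0.    ,  0.    ,  0.    ,  1.    ]])}
```

View pics/scene0.png

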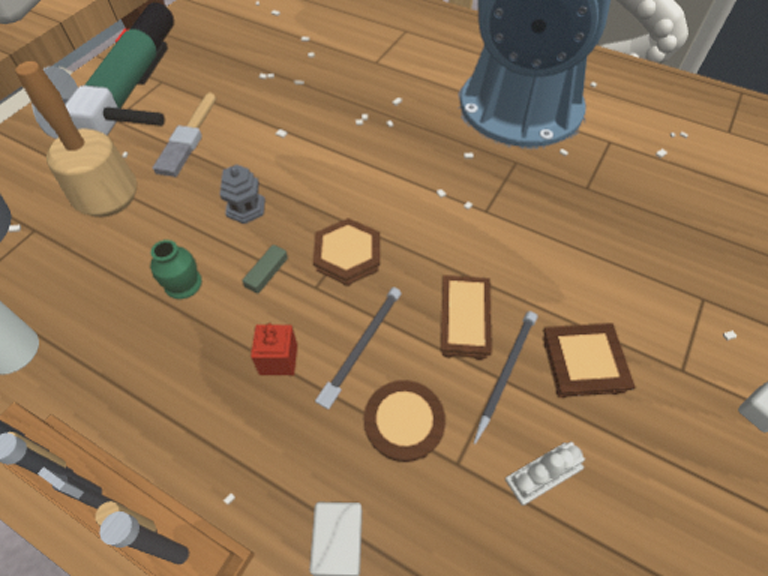

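View pics/side0.png

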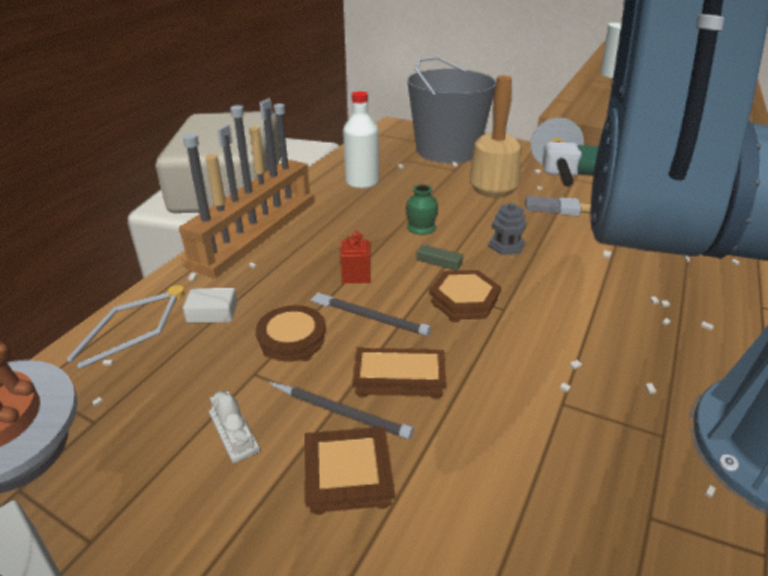

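The scene view shows all the objects: hex pad (347,247), oblong (466,314), square (589,357), round (404,419), seal (273,348), vase (175,270), pagoda (241,194) and brush rest (545,472). The side view shows them all too.

```bash
cat > h.py <<'E'
from bench import ctrl
import cv2,numpy as np
from scipy.spatial.transform import Rotation as R
np.set_printoptions(precision=4,suppress=True)
def Tt(o):
    w,x,y,z=o['eef_rot'];T=np.eye(4);T[:3,:3]=R.from_quat([x,y,z,w]).as_matrix();T[:3,3]=o['eef_pos'];return T
def cam(n,o=None):
    p=ctrl.camera_params(n);f=192/np.tan(np.radians(p['vertical_fov']/2))
    T=p['cam_to_world'] if n!='wrist' else Tt(o)@p['hand_eye']
    return dict(f=f,c=np.array([p['cx'],p['cy']]),k=p['k1'],T=np.array(T))
def rays(C,uv):
    d=(np.atleast_2d(uv).astype(float)-C['c'])/C['f'];s=d.copy()
    for _ in range(20): s=d/(1+C['k']*(s**2).sum(1,keepdims=True))
    return np.c_[s,np.ones(len(s))]@C['T'][:3,:3].T
def plane(C,uv,z):
    r=rays(C,uv);t=C['T'][:3,3];return (t+r*((z-t[2])/r[:,2:]))[:,:2]
def proj(C,P):
    q=(np.atleast_2d(P)-C['T'][:3,3])@C['T'][:3,:3];s=q[:,:2]/q[:,2:]
    return s*(1+C['k']*(s**2).sum(1,keepdims=True))*C['f']+C['c']
def snap(n,name=None):
    o=ctrl.get_obs();im=ctrl.camera(n)[:,:,::-1].copy()
    if name: cv2.imwrite(f"pics/{name}.png",cv2.resize(im,(768,576),interpolation=cv2.INTER_CUBIC))
    return im,cam(n,o)
def pad(im,C,seed,z=.03,tol=22):
    m=np.zeros((386,514),np.uint8)
    cv2.floodFill(cv2.GaussianBlur(im,(3,3),0),m,tuple(int(v) for v in seed),0,(tol,)*3,(tol,)*3,4|(255<<8)|cv2.FLOODFILL_FIXED_RANGE|cv2.FLOODFILL_MASK_ONLY)
    c=max(cv2.findContours(m[1:-1,1:-1],cv2.RETR_EXTERNAL,cv2.CHAIN_APPROX_NONE)[0],key=len)[:,0]
    P=plane(C,c,z)
    h=cv2.convexHull((P*1000).astype(np.float32));M=cv2.moments(h);ctr=np.array([M['m10'],M['m01']])/M['m00']
    r=cv2.minAreaRect(h);return ctr,r[1],r[2],M['m00']
E
python3 - <<'E'
from h import *
S={'scene':dict(hex=(347,247),obl=(466,314),sq=(589,357),rnd=(404,419)),'side':dict(hex=(467,290),obl=(400,367),sq=(347,462),rnd=(290,327))}
for n in S:
    im,C=snap(n)
    for k,s in S[n].items(): print(n,k,*pad(im,C,np.array(s)/1.5))
F={'scene':dict(vase=((182,290),0),seal=((273,336),.054),pag=((243,215),0),rest=((545,474),.031)),'side':dict(vase=((421,227),0),seal=((355,250),.054),pag=((507,245),0),rest=((232,425),.031))}
for n in F:
    C=cam(n)
    for k,(s,z) in F[n].items(): print(n,k,plane(C,np.array(s)/1.5,z))
E
```

```text
scene hex [452.7791 -90.2294] (72.61186218261719, 65.62124633789062) 30.47438621520996 3705.630120130605
scene obl [467.3567 103.0507] (92.39384460449219, 42.205108642578125) 25.23931884765625 3821.767728857347
scene sq [451.5423 260.5702] (56.49595642089844, 56.39815902709961) 33.69211196899414 3147.085879960563
scene rnd [633.4259 100.8456] (61.284889221191406, 61.06283187866211) 29.664270401000977 2979.3131248613354
side hex [452.0513 -89.4884] (71.82230377197266, 60.88199234008789) 26.522354125976562 3464.885583436466
side obl [466.8282 103.0064] (93.18636322021484, 40.700462341308594) 26.523136138916016 3672.2584541236283
side sq [451.3851 260.6761] (57.524986267089844, 56.88228225708008) 33.025596618652344 3192.677331603365
side rnd [633.1312 100.3788] (59.559417724609375, 58.4803466796875) 32.92794418334961 2793.670229901094
scene vase [[ 0.6148 -0.2655]]
scene seal [[ 0.63   -0.0837]]
scene pag [[ 0.4605 -0.2764]]
scene rest [[0.614  0.2652]]
side vase [[ 0.605  -0.2732]]
side seal [[ 0.6298 -0.0747]]
side pag [[ 0.4439 -0.2836]]
side rest [[0.5905 0.2776]]
```

View pics/wrist0.png

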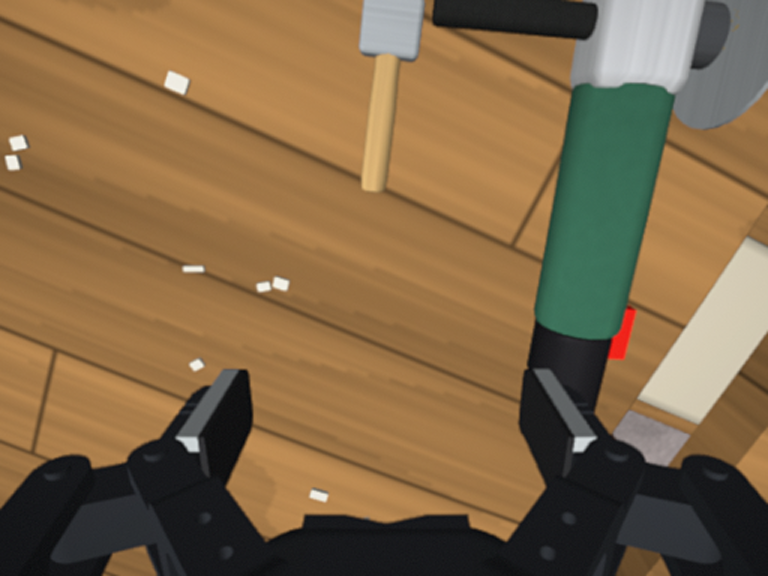

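Both cameras agree on the pads to under 1 mm. The wrist view shows only background tools. Next I'll hover over the pagoda for a close view.

```bash
cat >> h.py <<'E'
import json,os
# commanded pose bookkeeping: TCP xyz + yaw (tool straight down)
def Rd(yaw): return R.from_euler('z',yaw)*R.from_quat([1,0,0,0])
def load(): return np.array(json.load(open('cmd.json'))) if os.path.exists('cmd.json') else np.array([.235,-.525,.304,.4217])
def applied(dx,dy,dz,wz):
    c=load();c[:3]+=Rd(c[3]).apply([dx,dy,dz]);c[3]-=wz;json.dump(list(c),open('cmd.json','w'));return c
def to(x,y,z,yaw,half=True):
    """shift/turn from the commanded pose so TCP -> x,y,z,yaw (yaw mod pi)"""
    c=load();d=yaw-c[3]
    if half: d=(d+np.pi/2)%np.pi-np.pi/2
    q6=np.arctan2(y,x)+np.pi/2-(c[3]+d)
    print('shift',Rd(c[3]).inv().apply(np.array([x,y,z])-c[:3]),'wz',-d,'rows>=',max(np.linalg.norm([x-c[0],y-c[1],z-c[2]])/.05,abs(d)/.15),'q6~',q6)
def chk():
    o=ctrl.get_obs();r=Tt(o)[:3,:3];print('t',o['time_s'],'meas',o['eef_pos'],np.arctan2(r[1,0],r[0,0]),'cmd',load(),'F',o['wrist_force'],'op',o['opening'],'gf',o['grasp_force'])
E
python3 -c "
from h import *
chk();to(.452,-.28,.30,.4217)"
```

```text
t 0.25 meas [ 0.2354 -0.5244  0.3035] 0.42173194016336235 cmd [ 0.235  -0.525   0.304   0.4217] F [ 0.4762  0.4821 -0.4398] op 1.0005707565011266 gf 0.0
shift [ 0.2983 -0.1347  0.004 ] wz -0.0 rows>= 6.546143903092873 q6~ 0.5944842311510445
```

{"api": "carry_out", "payload": {"steps": [0.298, -0.135, 0.004, 0, 0, 0, 1, 0.298, -0.135, 0.004, 0, 0, 0, 1, 0.298, -0.135, 0.004, 0, 0, 0, 1, 0.298, -0.135, 0.004, 0, 0, 0, 1, 0.298, -0.135, 0.004, 0, 0, 0, 1, 0.298, -0.135, 0.004, 0, 0, 0, 1, 0.298, -0.135, 0.004, 0, 0, 0, 1, 0.298, -0.135, 0.004, 0, 0, 0, 1, 0.298, -0.135, 0.004, 0, 0, 0, 1, 0.298, -0.135, 0.004, 0, 0, 0, 1, 0.298, -0.135, 0.004, 0, 0, 0, 1]}}

```text
time_s: 1.35
eef_pos: [0.4513, -0.2805, 0.2998]
eef_rot: [0.0, 0.978, 0.208, -0.0]
wrist_force: [-0.1, 0.6, -0.4]
opening: 1.005
grasp_force: 0.0
```

```bash
python3 -c "
from h import *
applied(.298,-.135,.004,0);chk();snap('wrist','w1')"
```

```text
t 1.35 meas [ 0.4513 -0.2805  0.2998] 0.4199911166400594 cmd [ 0.4516 -0.2799  0.3     0.4217] F [-0.1013  0.5889 -0.4474] op 1.0047275055763265 gf 0.0
```

View pics/w1.png

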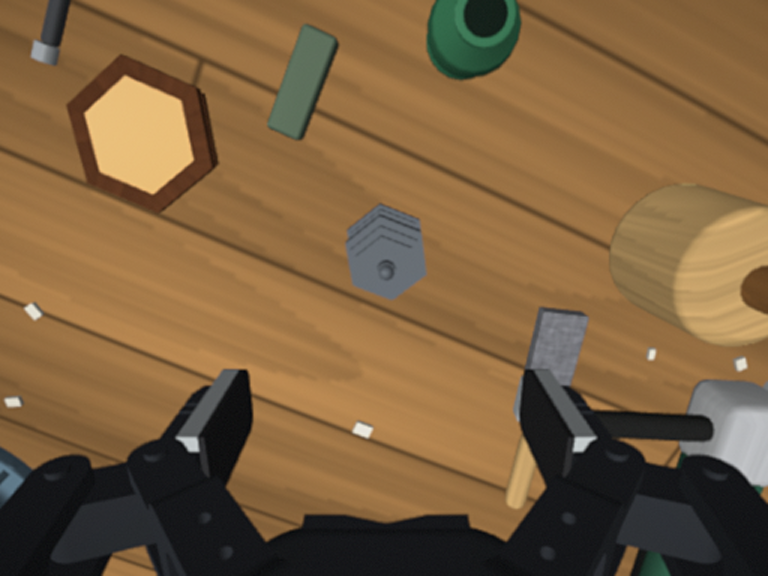

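The wrist view shows the pagoda (386,255) with a hexagonal outline, the hex pad (140,135) and the vase (475,30). I'll enlarge the pagoda.

```bash
python3 -c "
from h import *
im=cv2.imread('pics/w1.png');cv2.imwrite('pics/w1c.png',cv2.resize(im[190:310,320:460],(700,600),interpolation=cv2.INTER_CUBIC))
o=ctrl.get_obs();C=cam('wrist',o);im=cv2.resize(im,(512,384),interpolation=cv2.INTER_AREA)
print(pad(im,C,(93,90)))
# hex yaw: corners from side/scene/wrist masks via best-fit hexagon
print(proj(C,[[.452,-.28,0],[.452,-.28,.086]])*1.5)
"
```

```text
(array([452.2469, -90.9749]), (77.17534637451172, 68.41807556152344), 29.31793785095215, 4032.3239509458654)
[[383.6172 234.4188]
 [383.2445 262.5336]]
```

View pics/w1c.png

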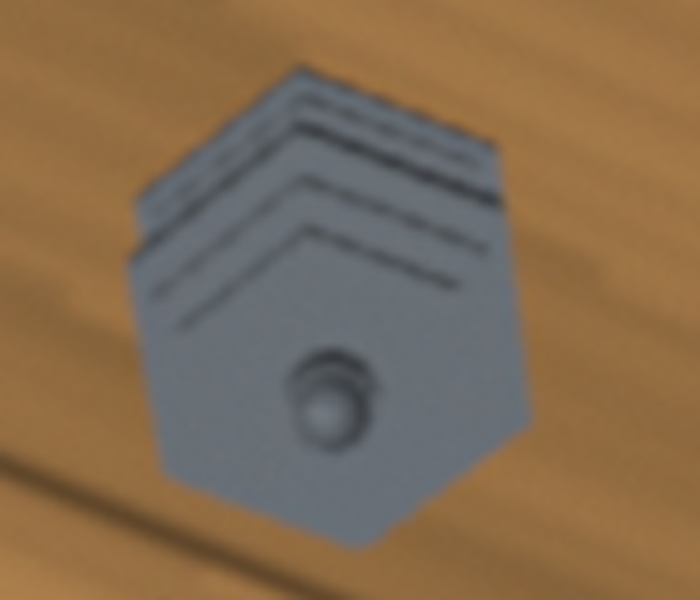

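```bash
cat >> h.py <<'E'
from scipy.optimize import least_squares
def nat(uv,x0=0,y0=0,s=1.0):
    """crop pixel -> native pixel (crop of the 1.5x picture at x0,y0 enlarged s)"""
    a=(np.array(uv,float)+.5)/s+[x0,y0];return a/1.5-.5
def fit(C,uv,model,g):
    """model(yaw)-> Nx3 local points (world-rotated)"""
    f=lambda p:(proj(C,model(p[2])+[p[0],p[1],0])-uv).ravel()
    s=least_squares(f,g,x_scale=[.01,.01,.1]);print('fit',s.x,'deg',np.degrees(s.x[2]),'res\n',s.fun.reshape(-1,2));return s.x
def poly(n,r,z,yaw,ph=0):
    a=yaw+ph+np.arange(n)*2*np.pi/n;return np.c_[r*np.cos(a),r*np.sin(a),np.full(n,z)]
E
python3 - <<'E'
from h import *
C=cam('wrist',ctrl.get_obs())
uv=nat([(135,200),(303,65),(495,145),(130,262),(300,125),(500,205)],320,190,5)
P=plane(C,uv[:3],0);print(P)
for z2 in (.038,):
    best=None
    # image order left->right; find index order by geometry
    c=np.array([.445,-.278])
    # tool up in image = +tool x (yaw .42); left = -tool y
    def m(y):
        a=poly(6,.0335,0,y);b=poly(6,.0312,z2,y);i=[1,0,5];return np.r_[a[i],b[i]]
    p=fit(C,uv,m,[*c,.42])
    full=np.r_[poly(6,.0312,.048,p[2])]+[p[0],p[1],0]
    q=(proj(C,full)+.5)*1.5;print((q-[320,190])*5)
# hex pad yaw from three views
def hexyaw(im,C,s,tol=22):
    m=np.zeros((386,514),np.uint8)
    cv2.floodFill(cv2.GaussianBlur(im,(3,3),0),m,s,0,(tol,)*3,(tol,)*3,4|(255<<8)|cv2.FLOODFILL_FIXED_RANGE|cv2.FLOODFILL_MASK_ONLY)
    c=max(cv2.findContours(m[1:-1,1:-1],cv2.RETR_EXTERNAL,cv2.CHAIN_APPROX_NONE)[0],key=len)[:,0]
    h=cv2.convexHull(plane(C,c,.03).astype(np.float32))[:,0];M=h.mean(0)
    f=lambda p:np.array([max((q-p[:2])@[np.cos(p[2]+k*np.pi/3),np.sin(p[2]+k*np.pi/3)] for k in range(6))-p[3] for q in plane(C,c,.03)])*1000
    r=min((least_squares(f,[*M,a,.034]) for a in (0,.35,.7)),key=lambda r:r.cost)
    print('hex',r.x,'flat normal deg',np.degrees(r.x[2])%60,'rms',np.sqrt(2*r.cost/len(c)))
im=cv2.resize(cv2.imread('pics/w1.png'),(512,384),interpolation=cv2.INTER_AREA);hexyaw(im,C,(93,90))
for n,s in(('scene',(231,165)),('side',(311,193))):
    im,D=snap(n);hexyaw(im,D,s)
E
```

```text
[[ 0.4436 -0.251 ]
 [ 0.4744 -0.2669]
 [ 0.4752 -0.3   ]]
fit [ 0.4452 -0.2848  0.5693] deg 32.6184399568919 res
 [[ 0.2809  0.0874]
 [-0.4585  0.6986]
 [ 0.0302  0.2836]
 [ 0.2092 -0.5878]
 [-0.1434 -0.1188]
 [ 0.0762 -0.2909]]
[[298.5665 136.4703]
 [126.3835 273.6182]
 [164.0362 481.3229]
 [363.7537 555.1388]
 [533.5232 428.0855]
 [506.1037 217.3572]]
hex [ 0.4523 -0.0909  1.049   0.0337] flat normal deg 0.10492481384230956 rms 0.31498729521788915
hex [ 0.4527 -0.0901  1.0442  0.0321] flat normal deg 59.83067643507087 rms 0.6131826229603848
hex [ 0.4521 -0.0893  1.0073  0.0312] flat normal deg 57.715091340491355 rms 0.9172484534246158
```

Good fit: the pagoda is at (0.445, −0.285) with its corners at 32.6°, and the hex pad's corners are at 30°. The pads stand about 3.7 mm back at a 54 mm opening. Now the grasp.

```bash
python3 -c "
from h import *
to(.4452,-.2848,.094,.5693)"
```

```text
shift [-0.0079  0.0019  0.206 ] wz -0.14759999999999995 rows>= 4.123198397165331 q6~ 0.432387128857634
```

{"api": "carry_out", "payload": {"steps": [-0.008, 0.002, 0.05, 0, 0, -0.148, 1, -0.008, 0.002, 0.08, 0, 0, -0.148, 1, -0.008, 0.002, 0.11, 0, 0, -0.148, 1, -0.008, 0.002, 0.14, 0, 0, -0.148, 1, -0.008, 0.002, 0.165, 0, 0, -0.148, 1, -0.008, 0.002, 0.185, 0, 0, -0.148, 1, -0.008, 0.002, 0.2, 0, 0, -0.148, 1, -0.008, 0.002, 0.206, 0, 0, -0.148, 1, -0.008, 0.002, 0.206, 0, 0, -0.148, 1, -0.008, 0.002, 0.206, 0, 0, -0.148, 0.5, -0.008, 0.002, 0.206, 0, 0, -0.148, 0.5, -0.008, 0.002, 0.206, 0, 0, -0.148, 0.5, -0.008, 0.002, 0.206, 0, 0, -0.148, 0.5, -0.008, 0.002, 0.206, 0, 0, -0.148, 0.5, -0.008, 0.002, 0.206, 0, 0, -0.148, 0.5]}}

```text
time_s: 3.0
eef_pos: [0.4462, -0.2851, 0.0953]
eef_rot: [0.001, 0.96, 0.281, 0.001]
wrist_force: [-1.8, 0.3, 5.9]
opening: 0.614
grasp_force: 63.7
```

```bash
python3 -c "
from h import *
applied(-.008,.002,.206,-.148);chk()
to(.4523,-.0905,.2,np.radians(30))"
```

```text
t 3.0 meas [ 0.4462 -0.2851  0.0953] 0.5699258345297168 cmd [ 0.4452 -0.285   0.094   0.5697] F [-1.8364  0.2792  5.9196] op 0.613973561680873 gf 63.71186971664429
shift [ 0.1109 -0.1599 -0.106 ] wz 0.04610122440170117 rows>= 4.431624568436073 q6~ 0.8497169573333164
```

{"api": "carry_out", "payload": {"steps": [0, 0, -0.02, 0, 0, 0, 0.5, 0, 0, -0.06, 0, 0, 0, 0.5, 0.01, -0.015, -0.1, 0, 0, 0.02, 0.5, 0.035, -0.05, -0.106, 0, 0, 0.046, 0.5, 0.06, -0.086, -0.106, 0, 0, 0.046, 0.5, 0.085, -0.122, -0.106, 0, 0, 0.046, 0.5, 0.103, -0.148, -0.1, 0, 0, 0.046, 0.5, 0.111, -0.16, -0.09, 0, 0, 0.046, 0.5, 0.111, -0.16, -0.07, 0, 0, 0.046, 0.5, 0.111, -0.16, -0.055, 0, 0, 0.046, 0.5, 0.111, -0.16, -0.045, 0, 0, 0.046, 0.5, 0.111, -0.16, -0.039, 0, 0, 0.046, 0.5, 0.111, -0.16, -0.036, 0, 0, 0.046, 0.5, 0.111, -0.16, -0.036, 0, 0, 0.046, 0.5]}}

```text
time_s: 4.4
eef_pos: [0.4527, -0.0903, 0.1298]
eef_rot: [-0.0, 0.966, 0.259, -0.0]
wrist_force: [-0.0, -1.2, -2.7]
opening: 0.617
grasp_force: 64.6
```

```bash
python3 - <<'E'
from h import *
applied(.111,-.16,-.036,.046);chk()
for n,P,(x0,y0) in (('scene',0,(270,130)),('side',0,(400,170))):
    im,C=snap(n,n+'1');
a=cv2.imread('pics/scene1.png')[130:330,230:430];b=cv2.imread('pics/side1.png')[150:350,370:570]
cv2.imwrite('pics/pl1.png',cv2.resize(np.hstack([a,b]),(800,400),interpolation=cv2.INTER_CUBIC))
E
```

```text
t 4.4 meas [ 0.4527 -0.0903  0.1298] 0.5233032010765521 cmd [ 0.4523 -0.0903  0.13    0.5237] F [-0.0289 -1.2197 -2.7167] op 0.6166759433115543 gf 64.60126519203186
```

View pics/pl1.png

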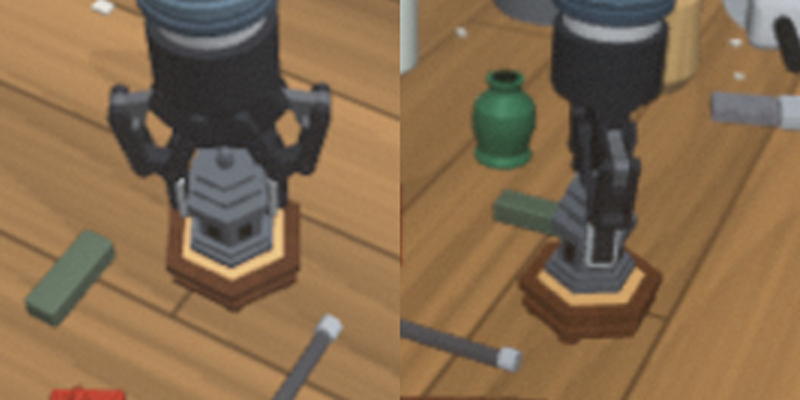

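Both views show the pagoda level, centred and aligned just above the hex pad. I'll lower it slowly.

{"api": "carry_out", "payload": {"steps": [0, 0, 0.002, 0, 0, 0, 0.5, 0, 0, 0.004, 0, 0, 0, 0.5, 0, 0, 0.005, 0, 0, 0, 0.5, 0, 0, 0.005, 0, 0, 0, 0.5]}}

```text
time_s: 4.9
eef_pos: [0.4528, -0.09, 0.1254]
eef_rot: [0.0, 0.966, 0.259, 0.0]
wrist_force: [-2.2, 0.2, 2.8]
opening: 0.618
grasp_force: 65.2
```

{"api": "carry_out", "payload": {"steps": [0, 0, 0.0005, 0, 0, 0, 0.5, 0, 0, 0.0005, 0, 0, 0, 0.65, 0, 0, 0.0005, 0, 0, 0, 0.75, 0, 0, 0.0005, 0, 0, 0, 1, 0, 0, 0.0005, 0, 0, 0, 1, 0, 0, 0.0005, 0, 0, 0, 1, 0, 0, 0.0005, 0, 0, 0, 1, 0, 0, -0.02, 0, 0, 0, 1, 0, 0, -0.06, 0, 0, 0, 1, 0, 0, -0.1, 0, 0, 0, 1, 0, 0, -0.14, 0, 0, 0, 1, 0, 0, -0.175, 0, 0, 0, 1, 0, 0, -0.175, 0, 0, 0, 1]}}

```text
time_s: 6.2
eef_pos: [0.455, -0.091, 0.3054]
eef_rot: [0.003, 0.966, 0.259, 0.004]
wrist_force: [0.7, -0.3, 0.4]
opening: 1.002
grasp_force: 0.0
```

```bash
python3 -c "
from h import *
applied(0,0,.005,0);applied(0,0,-.175,0);chk()
im,C=snap('wrist');o=ctrl.get_obs()
print(proj(C,[[.4523,-.0903,.03],[.4523,-.0903,.116]]))
cv2.imwrite('pics/w2c.png',cv2.resize(im[110:240,180:330],(600,520),interpolation=cv2.INTER_CUBIC))
to(.61,-.269,.30,np.radians(30))"
```

```text
t 6.2 meas [ 0.455  -0.091   0.3054] 0.5240136464240905 cmd [ 0.4523 -0.0903  0.3     0.5237] F [ 0.6768 -0.2704  0.3786] op 1.0018697533798244 gf 0.0
[[252.1044 164.3884]
 [251.5695 186.5497]]
shift [ 0.0472  0.2336 -0.    ] wz 0.00010122440170112768 rows>= 4.76560814842663 q6~ 0.6318669083320035
```

View pics/w2c.png

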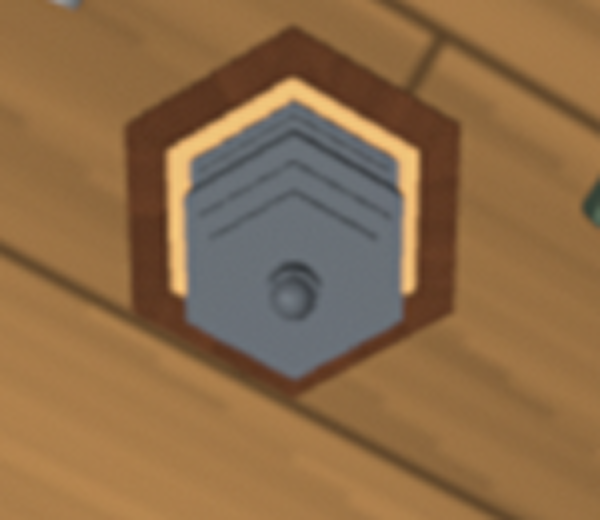

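The pagoda stands centred on its pad with an even cork margin all round. Next I'll hover over the vase.

{"api": "carry_out", "payload": {"steps": [0.047, 0.234, 0, 0, 0, 0, 1, 0.047, 0.234, 0, 0, 0, 0, 1, 0.047, 0.234, 0, 0, 0, 0, 1, 0.047, 0.234, 0, 0, 0, 0, 1, 0.047, 0.234, 0, 0, 0, 0, 1, 0.047, 0.234, 0, 0, 0, 0, 1, 0.047, 0.234, 0, 0, 0, 0, 1, 0.047, 0.234, 0, 0, 0, 0, 1, 0.047, 0.234, 0, 0, 0, 0, 1]}}

```text
time_s: 7.15
eef_pos: [0.6099, -0.268, 0.2998]
eef_rot: [-0.0, 0.966, 0.259, -0.0]
wrist_force: [-0.5, -0.0, 0.3]
opening: 0.998
grasp_force: 0.0
```

```bash
python3 -c "
from h import *
applied(.047,.234,0,0);chk()
im,C=snap('wrist')
print(proj(C,[[.61,-.269,.0],[.61,-.269,.08]]))
cv2.imwrite('pics/w3.png',im)
cv2.imwrite('pics/w3c.png',cv2.resize(im[100:230,180:330],(600,520),interpolation=cv2.INTER_CUBIC))"
```

```text
t 7.15 meas [ 0.6099 -0.268   0.2998] 0.5245289656279438 cmd [ 0.61   -0.2695  0.3     0.5237] F [-0.5047 -0.0071  0.3215] op 0.9975162989601619 gf 0.0
[[256.7723 157.1501]
 [256.7571 174.4722]]
```

View pics/w3c.png

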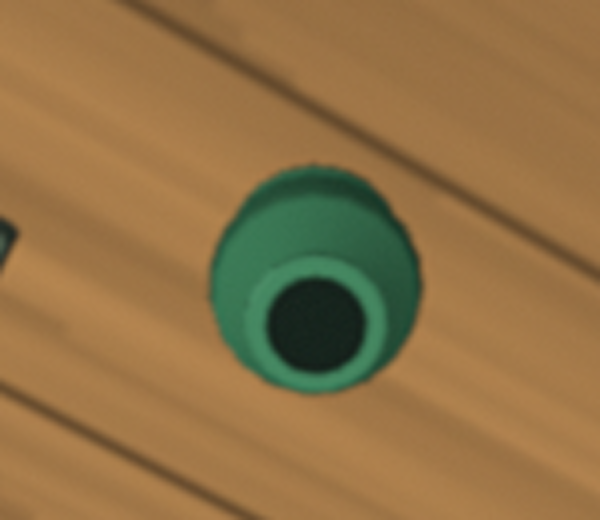

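The crop shows the vase's rim centre at (316,324), its foot edge at (315,163), and its body sides at 209 and 422.

```bash
python3 -c "
from h import *
o=ctrl.get_obs();C=cam('wrist',o);C['T']=C['T'].copy()
n=lambda u,v:np.array([(u+.5)/4-.5+180,(v+.5)/4-.5+100])
print(plane(C,n(316.5,324),.08))
e=plane(C,n(315,163),0)[0];d=np.array([np.cos(.5237),np.sin(.5237)]);print(e-.027*d)
print(plane(C,[n(209,285),n(422,285)],.04))
"
```

```text
[[ 0.6058 -0.2739]]
[ 0.6054 -0.2741]
[[ 0.5907 -0.249 ]
 [ 0.6199 -0.2995]]
```

```bash
python3 -c "
from h import *
to(.6057,-.2748,.090,np.radians(30))"
```

```text
shift [-0.0064  0.0024  0.21  ] wz 0.00010122440170112768 rows>= 4.202244382881589 q6~ 0.6212793042832475
```

{"api": "carry_out", "payload": {"steps": [-0.006, 0.002, 0.05, 0, 0, 0, 1, -0.006, 0.002, 0.08, 0, 0, 0, 1, -0.006, 0.002, 0.11, 0, 0, 0, 1, -0.006, 0.002, 0.14, 0, 0, 0, 1, -0.006, 0.002, 0.17, 0, 0, 0, 1, -0.006, 0.002, 0.19, 0, 0, 0, 1, -0.006, 0.002, 0.204, 0, 0, 0, 1, -0.006, 0.002, 0.21, 0, 0, 0, 1, -0.006, 0.002, 0.21, 0, 0, 0, 1, -0.006, 0.002, 0.21, 0, 0, 0, 0.5, -0.006, 0.002, 0.21, 0, 0, 0, 0.5, -0.006, 0.002, 0.21, 0, 0, 0, 0.5, -0.006, 0.002, 0.21, 0, 0, 0, 0.5, -0.006, 0.002, 0.21, 0, 0, 0, 0.5, -0.006, 0.002, 0.21, 0, 0, 0, 0.5]}}

```text
time_s: 8.7
eef_pos: [0.607, -0.274, 0.0921]
eef_rot: [0.001, 0.966, 0.259, 0.001]
wrist_force: [-2.0, 2.1, 6.6]
opening: 0.662
grasp_force: 63.3
```

```bash
python3 -c "
from h import *
applied(-.006,.002,.21,0);chk()
to(.6333,.1006,.2,np.radians(30))"
```

```text
t 8.7 meas [ 0.607  -0.274   0.0921] 0.5239821598362336 cmd [ 0.6058 -0.2742  0.09    0.5237] F [-2.0071  2.0593  6.6346] op 0.6615838622068991 gf 63.32053765654564
shift [ 0.2112 -0.3109 -0.11  ] wz 0.00010122440170112768 rows>= 7.831750296062274 q6~ 1.204731772146169
```

{"api": "carry_out", "payload": {"steps": [0, 0, -0.02, 0, 0, 0, 0.5, 0, 0, -0.06, 0, 0, 0, 0.5, 0.005, -0.008, -0.105, 0, 0, 0, 0.5, 0.025, -0.037, -0.125, 0, 0, 0, 0.5, 0.05, -0.074, -0.125, 0, 0, 0, 0.5, 0.075, -0.11, -0.125, 0, 0, 0, 0.5, 0.1, -0.147, -0.125, 0, 0, 0, 0.5, 0.125, -0.184, -0.125, 0, 0, 0, 0.5, 0.15, -0.221, -0.125, 0, 0, 0, 0.5, 0.175, -0.258, -0.125, 0, 0, 0, 0.5, 0.195, -0.288, -0.12, 0, 0, 0, 0.5, 0.208, -0.306, -0.11, 0, 0, 0, 0.5, 0.211, -0.311, -0.09, 0, 0, 0, 0.5, 0.211, -0.311, -0.07, 0, 0, 0, 0.5, 0.211, -0.311, -0.055, 0, 0, 0, 0.5, 0.211, -0.311, -0.045, 0, 0, 0, 0.5, 0.211, -0.311, -0.039, 0, 0, 0, 0.5, 0.211, -0.311, -0.037, 0, 0, 0, 0.5, 0.211, -0.311, -0.037, 0, 0, 0, 0.5]}}

```text
time_s: 10.6
eef_pos: [0.6337, 0.1007, 0.1272]
eef_rot: [0.0, 0.966, 0.259, 0.0]
wrist_force: [0.2, 0.1, -4.8]
opening: 0.66
grasp_force: 65.6
```

```bash
python3 - <<'E'
from h import *
applied(.211,-.311,-.037,0);chk()
i1,_=snap('scene');i2,_=snap('side')
a=i1[215:315,215:325];b=i2[160:260,140:250]
cv2.imwrite('pics/pl2.png',cv2.resize(np.hstack([a,b]),(792,360),interpolation=cv2.INTER_CUBIC))
E
```

```text
t 10.6 meas [0.6337 0.1007 0.1272] 0.5233286065119631 cmd [0.633  0.1006 0.127  0.5237] F [ 0.2181  0.1334 -4.8375] op 0.6596293691774476 gf 65.61214372515678
```

View pics/pl2.png

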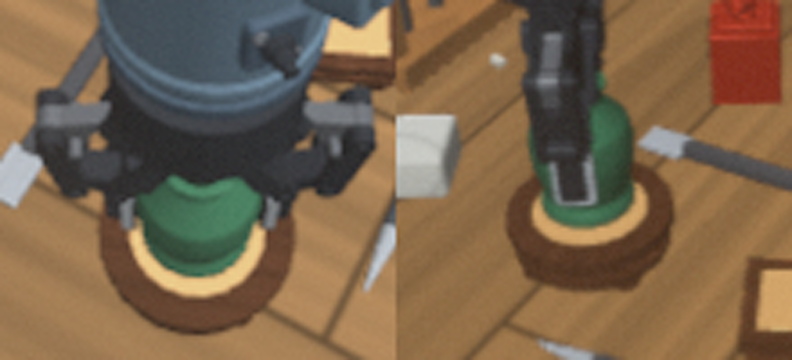

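The vase hovers centred over the round pad in both views. Lowering it.

{"api": "carry_out", "payload": {"steps": [0, 0, 0.002, 0, 0, 0, 0.5, 0, 0, 0.004, 0, 0, 0, 0.5, 0, 0, 0.005, 0, 0, 0, 0.5, 0, 0, 0.005, 0, 0, 0, 0.5]}}

```text
time_s: 11.1
eef_pos: [0.6335, 0.1011, 0.1222]
eef_rot: [0.0, 0.966, 0.259, 0.0]
wrist_force: [-1.7, -0.1, -1.3]
opening: 0.658
grasp_force: 65.9
```

{"api": "carry_out", "payload": {"steps": [0, 0, 0.0005, 0, 0, 0, 0.5, 0, 0, 0.0008, 0, 0, 0, 0.5, 0, 0, 0.0008, 0, 0, 0, 0.5]}}

```text
time_s: 11.4
eef_pos: [0.6335, 0.1011, 0.1222]
eef_rot: [0.0, 0.966, 0.259, 0.0]
wrist_force: [-5.0, -1.1, 5.2]
opening: 0.656
grasp_force: 66.5
```

Contact. I'll release the vase and rise.

{"api": "carry_out", "payload": {"steps": [0, 0, 0, 0, 0, 0, 0.7, 0, 0, 0, 0, 0, 0, 0.8, 0, 0, 0, 0, 0, 0, 1, 0, 0, 0, 0, 0, 0, 1, 0, 0, 0, 0, 0, 0, 1, 0, 0, 0, 0, 0, 0, 1, 0, 0, -0.02, 0, 0, 0, 1, 0, 0, -0.06, 0, 0, 0, 1, 0, 0, -0.1, 0, 0, 0, 1, 0, 0, -0.14, 0, 0, 0, 1, 0, 0, -0.178, 0, 0, 0, 1, 0, 0, -0.178, 0, 0, 0, 1, 0, 0, -0.178, 0, 0, 0, 1]}}

```text
time_s: 12.7
eef_pos: [0.6338, 0.1011, 0.3004]
eef_rot: [0.0, 0.966, 0.259, 0.001]
wrist_force: [-0.5, -0.4, -0.7]
opening: 1.004
grasp_force: 0.0
```

```bash
python3 - <<'E'
from h import *
applied(0,0,.0058,0);applied(0,0,-.178,0);chk()
im,C=snap('wrist');cv2.imwrite('pics/w4.png',im)
# vase outline vs pad check numerically: green mask extents & rim
hsv=cv2.cvtColor(im,cv2.COLOR_BGR2HSV);m=cv2.inRange(hsv,(60,80,40),(90,255,255));m[:, :150]=0
n,l,st,c=cv2.connectedComponentsWithStats(m);print(st[1:][st[1:,4]>300])
q=proj(C,[[.6333,.1006,.03],[.6333,.1006,.11],[.6333,.1006,.07]]);print(q)
to(.6299,-.079,.30,np.radians(30))
E
```

```text
t 12.7 meas [0.6338 0.1011 0.3004] 0.5238919296072044 cmd [0.633  0.1006 0.2992 0.5237] F [-0.4731 -0.3992 -0.7072] op 1.0043406823920886 gf 0.0
[[ 228  142   58   61 2185]]
[[255.6118 163.4448]
 [255.4565 184.0735]
 [255.5437 172.4912]]
shift [-0.0925  0.154  -0.0008] wz 0.00010122440170112768 rows>= 3.5929924835356584 q6~ 0.9224322561765924
```

{"api": "carry_out", "payload": {"steps": [-0.092, 0.154, -0.001, 0, 0, 0, 1, -0.092, 0.154, -0.001, 0, 0, 0, 1, -0.092, 0.154, -0.001, 0, 0, 0, 1, -0.092, 0.154, -0.001, 0, 0, 0, 1, -0.092, 0.154, -0.001, 0, 0, 0, 1, -0.092, 0.154, -0.001, 0, 0, 0, 1, -0.092, 0.154, -0.001, 0, 0, 0, 1, -0.092, 0.154, -0.001, 0, 0, 0, 1]}}

```text
time_s: 13.55
eef_pos: [0.6306, -0.0769, 0.2994]
eef_rot: [-0.0, 0.966, 0.26, -0.0]
wrist_force: [0.8, 1.1, -0.6]
opening: 0.998
grasp_force: 0.0
```

```bash
python3 -c "
from h import *
applied(-.092,.154,-.001,0);chk()
im,C=snap('wrist');cv2.imwrite('pics/w5.png',im);w4=cv2.imread('pics/w4.png')
print(proj(C,[[.63,-.079,.054]]))
f=lambda i,a,b:cv2.resize(i[a:a+100,b:b+100],(400,400),interpolation=cv2.INTER_CUBIC)
cv2.imwrite('pics/w5c.png',np.hstack([f(im,120,207),f(w4,120,207)]))"
```

```text
t 13.55 meas [ 0.6306 -0.0769  0.2994] 0.5255210191714431 cmd [ 0.6304 -0.0787  0.3002  0.5237] F [ 0.7554  1.1287 -0.5889] op 0.9977067134972631 gf 0.0
[[257.4584 169.0296]]
```

View pics/w5c.png

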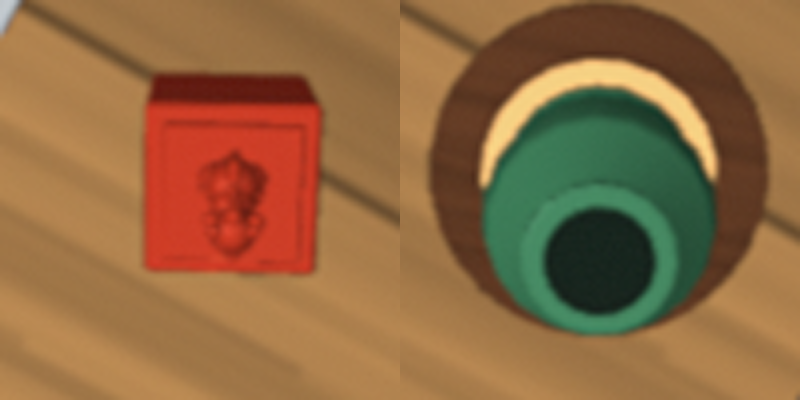

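The left crop shows the seal's top corners at (148,102), (321,107), (316,272) and (146,269), with base far corners at (154,76) and (306,77). The right crop shows the vase well centred on its pad.

```bash
python3 - <<'E'
from h import *
ps=[]
for _ in range(4): ctrl.camera('wrist'); o=ctrl.get_obs(); ps.append(o['eef_pos'])
print(np.array(ps)); 
o=dict(o);o['eef_pos']=np.mean(ps,0);C=cam('wrist',o)
n=lambda L:(np.array(L)+.5)/4-.5+[207,120]
uv=n([(148,102),(321,107),(316,272),(146,269),(154,76),(306,77)])
def m(y):
    a=poly(4,.023*2**.5,.054,y,np.pi/4)[[0,3,2,1]];b=a[:2].copy();b[:,2]=0;return np.r_[a,b]
p=fit(C,uv,m,[.63,-.079,.5237])
to(p[0],p[1],.0925,p[2])
E
```

```text
[[ 0.6308 -0.077   0.2999]
 [ 0.6308 -0.0772  0.3   ]
 [ 0.6308 -0.0774  0.3001]
 [ 0.6308 -0.0776  0.3002]]
fit [ 0.6357 -0.0855  0.5081] deg 29.109169735141514 res
 [[-0.7578  0.0906]
 [ 0.9447 -0.4117]
 [ 0.198   1.1272]
 [-0.3897  1.2091]
 [-0.3436 -1.2193]
 [ 0.3444 -0.8202]]
shift [0.0012 0.0085 0.2077] wz 0.01564914559989483 rows>= 4.15751630837158 q6~ 0.9290845273997678
```

```bash
python3 -c "
from h import *
to(.6356,-.0850,.092,.508)"
```

```text
shift [0.0014 0.008  0.2082] wz 0.015699999999999825 rows>= 4.167181523597432 q6~ 0.9298532034217833
```

{"api": "carry_out", "payload": {"steps": [0.001, 0.008, 0.05, 0, 0, 0.016, 1, 0.001, 0.008, 0.08, 0, 0, 0.016, 1, 0.001, 0.008, 0.11, 0, 0, 0.016, 1, 0.001, 0.008, 0.14, 0, 0, 0.016, 1, 0.001, 0.008, 0.17, 0, 0, 0.016, 1, 0.001, 0.008, 0.19, 0, 0, 0.016, 1, 0.001, 0.008, 0.203, 0, 0, 0.016, 1, 0.001, 0.008, 0.208, 0, 0, 0.016, 1, 0.001, 0.008, 0.208, 0, 0, 0.016, 1, 0.001, 0.008, 0.208, 0, 0, 0.016, 0.4, 0.001, 0.008, 0.208, 0, 0, 0.016, 0.4, 0.001, 0.008, 0.208, 0, 0, 0.016, 0.4, 0.001, 0.008, 0.208, 0, 0, 0.016, 0.4, 0.001, 0.008, 0.208, 0, 0, 0.016, 0.4, 0.001, 0.008, 0.208, 0, 0, 0.016, 0.4, 0.001, 0.008, 0.208, 0, 0, 0.016, 0.4]}}

```text
time_s: 15.4
eef_pos: [0.6364, -0.0848, 0.0935]
eef_rot: [0.0, 0.968, 0.251, 0.001]
wrist_force: [-0.4, 1.1, 5.6]
opening: 0.53
grasp_force: 63.1
```

```bash
python3 -c "
from h import *
applied(.001,.008,.208,.016);chk()
to(.4515,.2606,.23,np.radians(33.3))"
```

```text
t 15.4 meas [ 0.6364 -0.0848  0.0935] 0.5078040119340205 cmd [ 0.6353 -0.0852  0.0922  0.5077] F [-0.3986  1.0981  5.5818] op 0.5300112530055764 gf 63.148183822631836
shift [ 0.0075 -0.3915 -0.1378] wz -0.07349464091411173 rows>= 8.302168229294269 q6~ 1.513078116394627
```

{"api": "carry_out", "payload": {"steps": [0, 0, -0.02, 0, 0, 0, 0.4, 0, 0, -0.06, 0, 0, 0, 0.4, 0, -0.005, -0.105, 0, 0, 0, 0.4, 0.001, -0.03, -0.138, 0, 0, -0.02, 0.4, 0.002, -0.075, -0.138, 0, 0, -0.04, 0.4, 0.003, -0.12, -0.138, 0, 0, -0.06, 0.4, 0.004, -0.165, -0.138, 0, 0, -0.073, 0.4, 0.005, -0.21, -0.138, 0, 0, -0.073, 0.4, 0.006, -0.255, -0.138, 0, 0, -0.073, 0.4, 0.007, -0.3, -0.138, 0, 0, -0.073, 0.4, 0.0075, -0.34, -0.138, 0, 0, -0.073, 0.4, 0.0075, -0.37, -0.13, 0, 0, -0.073, 0.4, 0.0075, -0.387, -0.11, 0, 0, -0.073, 0.4, 0.0075, -0.3915, -0.085, 0, 0, -0.073, 0.4, 0.0075, -0.3915, -0.065, 0, 0, -0.073, 0.4, 0.0075, -0.3915, -0.05, 0, 0, -0.073, 0.4, 0.0075, -0.3915, -0.04, 0, 0, -0.073, 0.4, 0.0075, -0.3915, -0.037, 0, 0, -0.073, 0.4, 0.0075, -0.3915, -0.037, 0, 0, -0.073, 0.4]}}

```text
time_s: 17.3
eef_pos: [0.4517, 0.2609, 0.1288]
eef_rot: [0.0, 0.958, 0.286, -0.0]
wrist_force: [0.1, 0.9, -3.3]
opening: 0.53
grasp_force: 62.7
```

```bash
python3 - <<'E'
from h import *
applied(.0075,-.3915,-.037,-.073);chk()
i1,_=snap('scene');i2,_=snap('side')
a=i1[185:285,340:450];b=i2[250:350,185:295]
cv2.imwrite('pics/pl3.png',cv2.resize(np.hstack([a,b]),(792,360),interpolation=cv2.INTER_CUBIC))
E
```

```text
t 17.3 meas [0.4517 0.2609 0.1288] 0.5805926917683153 cmd [0.4515 0.2606 0.1292 0.5807] F [ 0.0954  0.8584 -3.2557] op 0.5295727888807168 gf 62.710644006729126
```

View pics/pl3.png

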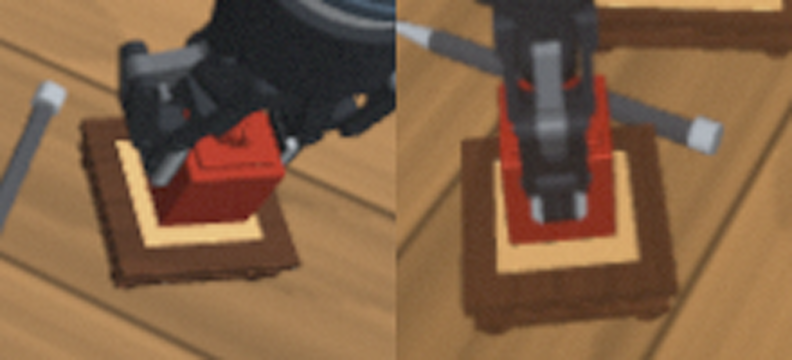

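The seal hovers over the square pad but looks slightly off-centre. In the side crop its foot corners are (511,242) and (615,236); in the scene crop they are (159,227) and (253,217). I'll work out the offset.

```bash
python3 - <<'E'
from h import *
z=.0353;e=poly(4,.023*2**.5,z,np.radians(33.3),np.pi/4)+[.4515,.2606,0]
for n,L,o in (('side',[(511,242),(615,236)],(185-396/3.6,250)),('scene',[(159,227),(253,217)],(340,185))):
    C=cam(n);P=plane(C,np.array(L)/3.6+o,z)
    d=[p-min(e[:,:2],key=lambda q:np.linalg.norm(q-p)) for p in P]
    v=P[1]-P[0];print(n,P,'len',np.linalg.norm(v),'ang',np.degrees(np.arctan2(v[1],v[0]))%90,'off',d)
E
```

```text
side [[0.4595 0.2894]
 [0.4217 0.2665]] len 0.04410815606009188 ang 31.211508788877097 off [array([ 0.0014, -0.0031]), array([ 0.0021, -0.0007])]
scene [[0.4829 0.2548]
 [0.4543 0.2941]] len 0.048539658695987566 ang 36.08617259677786 off [array([-0.0005,  0.0008]), array([-0.0038,  0.0016])]
```

The two views' offsets cancel, so the seal is centred to within the reading error. Lowering it.

{"api": "carry_out", "payload": {"steps": [0, 0, 0.002, 0, 0, 0, 0.4, 0, 0, 0.004, 0, 0, 0, 0.4, 0, 0, 0.0055, 0, 0, 0, 0.4, 0, 0, 0.006, 0, 0, 0, 0.4, 0, 0, 0.006, 0, 0, 0, 0.4]}}

```text
time_s: 17.9
eef_pos: [0.4519, 0.261, 0.1235]
eef_rot: [0.0, 0.958, 0.286, 0.0]
wrist_force: [-1.8, -1.4, 1.8]
opening: 0.527
grasp_force: 63.4
```

{"api": "carry_out", "payload": {"steps": [0, 0, 0.0004, 0, 0, 0, 0.4, 0, 0, 0.0004, 0, 0, 0, 0.6, 0, 0, 0.0004, 0, 0, 0, 0.7, 0, 0, 0.0004, 0, 0, 0, 1, 0, 0, 0.0004, 0, 0, 0, 1, 0, 0, 0.0004, 0, 0, 0, 1, 0, 0, 0.0004, 0, 0, 0, 1, 0, 0, -0.02, 0, 0, 0, 1, 0, 0, -0.06, 0, 0, 0, 1, 0, 0, -0.1, 0, 0, 0, 1, 0, 0, -0.14, 0, 0, 0, 1, 0, 0, -0.177, 0, 0, 0, 1, 0, 0, -0.177, 0, 0, 0, 1, 0, 0, -0.177, 0, 0, 0, 1]}}

```text
time_s: 19.3
eef_pos: [0.4521, 0.2611, 0.3009]
eef_rot: [-0.0, 0.958, 0.286, 0.001]
wrist_force: [-0.8, -0.9, -0.1]
opening: 1.0
grasp_force: 0.0
```

```bash
python3 -c "
from h import *
applied(0,0,.006,0);applied(0,0,-.177,0);chk()
im,C=snap('wrist');cv2.imwrite('pics/w6.png',im)
to(.602,.271,.30,load()[3])"
```

```text
t 19.3 meas [0.4521 0.2611 0.3009] 0.5808665095993052 cmd [0.4515 0.2606 0.3002 0.5807] F [-0.8082 -0.914  -0.1315] op 0.9995578061864916 gf 0.0
shift [0.1316 0.0739 0.0002] wz -0.0 rows>= 3.017741572831387 q6~ 1.41308838401336
```

{"api": "carry_out", "payload": {"steps": [0.132, 0.074, 0, 0, 0, 0, 1, 0.132, 0.074, 0, 0, 0, 0, 1, 0.132, 0.074, 0, 0, 0, 0, 1, 0.132, 0.074, 0, 0, 0, 0, 1, 0.132, 0.074, 0, 0, 0, 0, 1, 0.132, 0.074, 0, 0, 0, 0, 1, 0.132, 0.074, 0, 0, 0, 0, 1, 0.132, 0.074, 0, 0, 0, 0, 1, 0.132, 0.074, 0, 0, 0, 0, 1]}}

```text
time_s: 20.25
eef_pos: [0.6022, 0.2718, 0.301]
eef_rot: [0.0, 0.958, 0.287, 0.001]
wrist_force: [-0.2, -0.2, -0.5]
opening: 0.995
grasp_force: 0.0
```

```bash
python3 -c "
from h import *
applied(.132,.074,0,0);chk()
im,C=snap('wrist');cv2.imwrite('pics/w7.png',im);w=cv2.imread('pics/w6.png')
f=lambda i,a,b:cv2.resize(i[a:a+130,b:b+130],(400,400),interpolation=cv2.INTER_CUBIC)
print(proj(C,[[.602,.271,.031]]))
cv2.imwrite('pics/w7c.png',np.hstack([f(im,100,192),f(w,100,192)]))"
```

```text
t 20.25 meas [0.6022 0.2718 0.301 ] 0.581377810093314 cmd [0.6024 0.2711 0.3002 0.5807] F [-0.1753 -0.2262 -0.501 ] op 0.9949342819305145 gf 0.0
[[256.2281 163.1076]]
```

View pics/w7c.png

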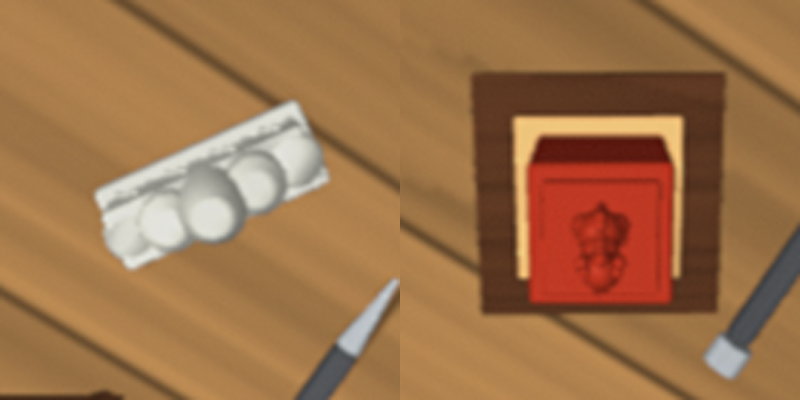

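Right crop: the seal is centred and square on its pad. Left crop: the brush rest's foot corners are at (94,192), (296,100), (328,181) and (128,270).

```bash
python3 - <<'E'
from h import *
C=cam('wrist',ctrl.get_obs())
n=lambda L:(np.array(L)+.5)/(400/130)-.5+[192,100]
uv=n([(94,192),(296,100),(328,181),(128,270)])
for z in (.005,.009):
    def m(y):
        a=np.array([[-43,17,0],[43,17,0],[43,-17,z*1e3],[-43,-17,z*1e3]])/1e3
        return a@R.from_euler('z',y).as_matrix().T
    p=fit(C,uv,m,[.602,.271,-.567])
to(p[0],p[1],.084,p[2])
to(.4671,.1030,.2,np.radians(25.9))
D={}
for nn,s in (('scene',(466,314)),('side',(400,367))):
    im,Cc=snap(nn);print(pad(im,Cc,np.array(s)/1.5,tol=30))
E
```

```text
fit [ 0.602   0.2655 -0.5631] deg -32.262020124224485 res
 [[-0.1208 -0.3409]
 [-0.7354  0.1829]
 [ 0.2343  0.3588]
 [ 0.6452 -0.2495]]
fit [ 0.6024  0.2658 -0.5618] deg -32.188285307418056 res
 [[-0.1879 -0.6967]
 [-0.8177 -0.2786]
 [ 0.6249  0.6114]
 [ 0.3876  0.3717]]
shift [-0.0029  0.0044  0.2162] wz 1.14249155918576 rows>= 7.616610394571734 q6~ 2.548152254026064
shift [-0.2054  0.0663  0.1002] wz 0.12865972373346857 rows>= 4.759175031177717 q6~ 1.335792307769371
(array([467.3755, 103.0715]), (92.82817840576172, 42.282318115234375), 25.236751556396484, 3848.0873942952603)
(array([467.6489, 102.452 ]), (93.38777923583984, 42.97773361206055), 24.22630500793457, 3872.039813117124)
```

{"api": "carry_out", "payload": {"steps": [-0.003, 0.004, 0.02, 0, 0, 0.145, 0.7, -0.003, 0.004, 0.04, 0, 0, 0.29, 0.7, -0.003, 0.004, 0.06, 0, 0, 0.435, 0.7, -0.003, 0.004, 0.08, 0, 0, 0.58, 0.7, -0.003, 0.004, 0.1, 0, 0, 0.725, 0.7, -0.003, 0.004, 0.12, 0, 0, 0.87, 0.7, -0.003, 0.004, 0.13, 0, 0, 1.015, 0.7, -0.003, 0.004, 0.14, 0, 0, 1.143, 0.7, -0.003, 0.004, 0.14, 0, 0, 1.143, 0.7, -0.003, 0.004, 0.165, 0, 0, 1.143, 0.7, -0.003, 0.004, 0.19, 0, 0, 1.143, 0.7, -0.003, 0.004, 0.205, 0, 0, 1.143, 0.7, -0.003, 0.004, 0.213, 0, 0, 1.143, 0.7, -0.003, 0.004, 0.2145, 0, 0, 1.143, 0.7, -0.003, 0.004, 0.2145, 0, 0, 1.143, 0.7]}}

```text
time_s: 21.9
eef_pos: [0.603, 0.2667, 0.0863]
eef_rot: [-0.0, 0.961, -0.277, 0.0]
wrist_force: [0.1, 0.8, 0.3]
opening: 0.696
grasp_force: 0.0
```

```bash
python3 -c "
from h import *
applied(-.003,.004,.2145,1.143);chk()"
```

```text
t 21.9 meas [0.603  0.2667 0.0863] -0.5615241305330884 cmd [ 0.6021  0.2661  0.0857 -0.5623] F [0.0978 0.7649 0.2731] op 0.695668229431872 gf 0.0
```

Now I'll close on the wall.

{"api": "carry_out", "payload": {"steps": [0, 0, 0, 0, 0, 0, 0.15, 0, 0, 0, 0, 0, 0, 0.15, 0, 0, 0, 0, 0, 0, 0.15, 0, 0, 0, 0, 0, 0, 0.15, 0, 0, 0, 0, 0, 0, 0.15, 0, 0, 0, 0, 0, 0, 0.15, 0, 0, 0, 0, 0, 0, 0.15, 0, 0, 0, 0, 0, 0, 0.15]}}

```text
time_s: 22.7
eef_pos: [0.6032, 0.2668, 0.0869]
eef_rot: [-0.001, 0.961, -0.277, 0.001]
wrist_force: [-0.6, -0.4, 5.7]
opening: 0.263
grasp_force: 61.1
```

```bash
python3 -c "
from h import *
chk()
to(.4673,.1029,.20,np.radians(25.2),half=False)"
```

```text
t 22.7 meas [0.6032 0.2668 0.0869] -0.5620709963417542 cmd [ 0.6021  0.2661  0.0857 -0.5623] F [-0.6455 -0.4076  5.6593] op 0.2631683088343505 gf 61.05588912963867
shift [-0.027   0.21   -0.1143] wz -1.0021229715025712 rows>= 6.680819810017142 q6~ 1.3477155212770455
```

{"api": "carry_out", "payload": {"steps": [0, 0, -0.02, 0, 0, 0, 0.15, 0, 0, -0.06, 0, 0, 0, 0.15, 0, 0, -0.1, 0, 0, -0.05, 0.15, -0.002, 0.015, -0.134, 0, 0, -0.17, 0.15, -0.006, 0.045, -0.134, 0, 0, -0.31, 0.15, -0.01, 0.075, -0.134, 0, 0, -0.45, 0.15, -0.014, 0.105, -0.134, 0, 0, -0.59, 0.15, -0.018, 0.135, -0.134, 0, 0, -0.73, 0.15, -0.022, 0.165, -0.134, 0, 0, -0.86, 0.15, -0.025, 0.19, -0.134, 0, 0, -0.96, 0.15, -0.027, 0.205, -0.125, 0, 0, -1.002, 0.15, -0.027, 0.21, -0.11, 0, 0, -1.002, 0.15, -0.027, 0.21, -0.085, 0, 0, -1.002, 0.15, -0.027, 0.21, -0.065, 0, 0, -1.002, 0.15, -0.027, 0.21, -0.05, 0, 0, -1.002, 0.15, -0.027, 0.21, -0.041, 0, 0, -1.002, 0.15, -0.027, 0.21, -0.037, 0, 0, -1.002, 0.15, -0.027, 0.21, -0.037, 0, 0, -1.002, 0.15]}}

```text
time_s: 24.5
eef_pos: [0.4674, 0.1033, 0.1222]
eef_rot: [-0.0, 0.976, 0.218, -0.0]
wrist_force: [0.9, -0.2, -4.1]
opening: 0.261
grasp_force: 59.9
```

```bash
python3 - <<'E'
from h import *
applied(-.027,.21,-.037,-1.002);chk()
i1,_=snap('scene');i2,_=snap('side')
a=i1[160:260,255:365];b=i2[190:290,210:320]
cv2.imwrite('pics/pl4.png',cv2.resize(np.hstack([a,b]),(792,360),interpolation=cv2.INTER_CUBIC))
E
```

```text
t 24.5 meas [0.4674 0.1033 0.1222] 0.4398678397061436 cmd [0.4673 0.1029 0.1227 0.4397] F [ 0.8907 -0.2066 -4.0589] op 0.2613980709404312 gf 59.92601037025452
```

View pics/pl4.png

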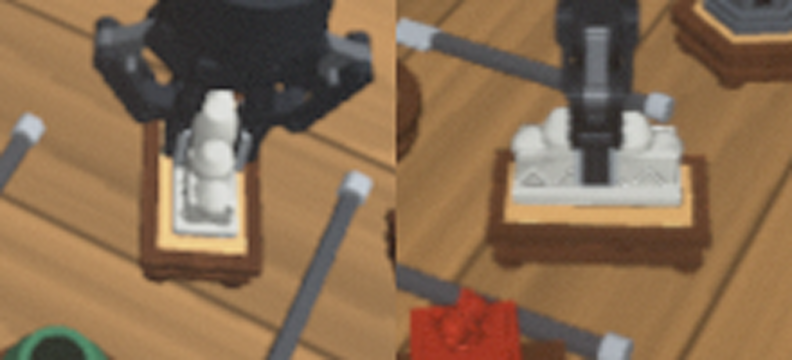

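The brush rest hovers over the oblong pad with even side margins (12 and 11 px) and sits parallel to within reading error. Lowering it.

{"api": "carry_out", "payload": {"steps": [0, 0, 0.002, 0, 0, 0, 0.15, 0, 0, 0.004, 0, 0, 0, 0.15, 0, 0, 0.0055, 0, 0, 0, 0.15, 0, 0, 0.006, 0, 0, 0, 0.15, 0, 0, 0.006, 0, 0, 0, 0.15]}}

```text
time_s: 25.1
eef_pos: [0.4677, 0.1033, 0.1168]
eef_rot: [-0.0, 0.976, 0.218, -0.0]
wrist_force: [-2.5, -0.4, 1.4]
opening: 0.261
grasp_force: 60.3
```

{"api": "carry_out", "payload": {"steps": [0, 0, 0.0004, 0, 0, 0, 0.15, 0, 0, 0.0004, 0, 0, 0, 0.35, 0, 0, 0.0004, 0, 0, 0, 0.45, 0, 0, 0.0004, 0, 0, 0, 0.7, 0, 0, 0.0004, 0, 0, 0, 0.7, 0, 0, 0.0004, 0, 0, 0, 0.7, 0, 0, 0.0004, 0, 0, 0, 0.7, 0, 0, -0.02, 0, 0, 0, 0.7, 0, 0, -0.06, 0, 0, 0, 0.7, 0, 0, -0.1, 0, 0, 0, 0.7, 0, 0, -0.14, 0, 0, 0, 0.7, 0, 0, -0.183, 0, 0, 0, 0.7, 0, 0, -0.183, 0, 0, 0, 0.7, 0, 0, -0.183, 0, 0, 0, 0.7, 0, 0, -0.183, 0, 0, 0, 0.7]}}

```text
time_s: 26.6
eef_pos: [0.4669, 0.1033, 0.2982]
eef_rot: [-0.0, 0.976, 0.218, -0.001]
wrist_force: [-0.4, 0.2, -0.0]
opening: 0.707
grasp_force: 0.0
```

```bash
python3 - <<'E'
from h import *
applied(0,0,.006,0);applied(0,0,-.183,0);chk()
im,C=snap('wrist');i2,_=snap('scene')
a=cv2.resize(im[90:230,187:327],(400,400),interpolation=cv2.INTER_CUBIC);b=cv2.resize(i2[100:350,140:440],(400,333))
cv2.imwrite('pics/fin.png',np.hstack([a,cv2.copyMakeBorder(b,0,67,0,0,0)]))
E
```

```text
t 26.6 meas [0.4669 0.1033 0.2982] 0.4397846835262402 cmd [0.4673 0.1029 0.2997 0.4397] F [-0.4484  0.1745 -0.0123] op 0.7065822118026752 gf 0.0
```

View pics/fin.png

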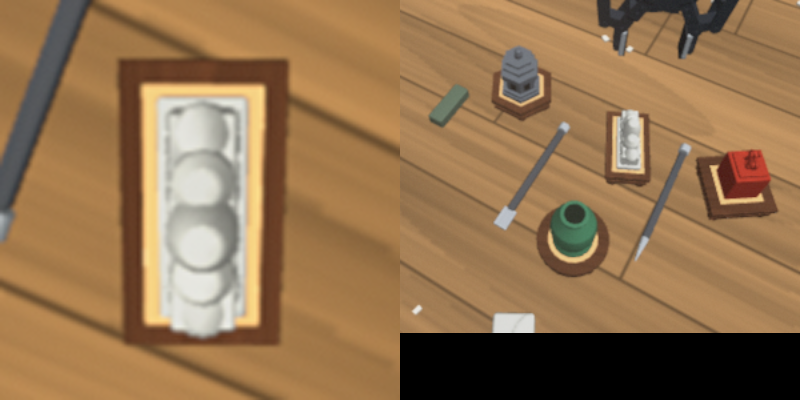

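All four stand upright and centred: the brush rest's cork margins are 16, 18 and 12 px, and the chisels haven't moved. Handing in.

```bash
python3 -c "
from bench import ctrl
print(ctrl.hand_in())"
```

```text
the job is handed in; nothing more can be done
None
```

I set all four carvings upright and centred on their matching stands, left both chisels where they lay, and handed the job in after about 27 s of robot time; the hand-in gave no verdict.

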